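Load a solder-paste syringe into the bench dispenser

TASK

Load the thick solder-paste syringe from the wooden rest into the bench dispenser: press its barrel sideways down between the spring balls of the slotted plate until it is fully home on the bottom of the slot and on the front saddle, nozzle pointing away from the pusher, with the flange behind the plate and bearing against it. Then slide the pusher up until its spring foot presses lightly on the plunger, just enough to take up the slack without squeezing out paste, and leave it so. Be gentle with the syringe, and leave everything else where it is.

Things in the scene. Friction and masses are not known exactly. Their poses are not given: they have to be found in the camera images.
- barrel_grip (a point): Thick syringe: the point on its barrel axis at which to grip it, 30 mm ahead of the flange. Clear barrel with grey paste and thin black rings, 20 mm diameter, 75 mm long from flange to shoulder, then a 14 mm white nozzle; about 60 g. Own y axis: along the barrel from nozzle to plunger. It lies level in the rest, axis 40 mm above the tray floor.
- syringe: Same thick syringe, origin on its axis at the flange's front face. White flange 34 mm wide, 22 high, 4 thick. Behind it the plunger ends in a 23 mm thumb disc whose rear face lies 28 to 46 mm behind the flange's front face: this differs each time and is not reported. The plunger is stiff and gives only at about 18 N.
- rest: Small wooden rest, 58 x 78 mm, origin under its centre: two notched bars carry the thick syringe's barrel near the flange and near the nozzle; about 40 mm of barrel between them is free to grip, 20 mm above the rest's base board.
- seat (a point): Where the syringe's origin (axis, flange's front face) lies when fully home: in the plane of the rear face of the slotted plate, 48 mm above the tray floor; axes as the dispenser's. Between the spring balls the barrel slides along its axis with 5 to 9 N drag until the flange bears on the plate.
- slot_mouth (a point): Top of the slotted plate (60 mm wide, 8 thick, 64 high), middle of its slot: 22 mm wide, flared to 32 at the mouth, V-shaped bottom. Two spring balls narrow it to 15 mm: the barrel meets them 10 mm above home, needs 8 to 14 N down to pass and stays by friction where it is left, so press until the firm bottom is felt; over about 25 N at the hand is too rough.
- saddle (a point): Low V saddle for the barrel's front end, 10 mm thick, 45 mm high; this point is on the seated barrel's axis, 63 mm ahead of the plate's rear face. Between saddle and plate there are 50 mm for the fingers, down to the base's top 12 mm above the tray floor.
- dispenser: Bench paste dispenser, fixed: grey base 80 x 198 mm, origin under the rear face of the slotted plate; y axis along the barrel from the nozzle end to the pusher, x across, z up. From -y to +y: saddle, slotted plate, two rods with the pusher, end plate. It stands in a metal drawer tray whose front wall (at x = 0.36 m) is 75 mm high.
- pusher (a joint): Travel of the pusher towards the slotted plate, m: 0 = fully back (it starts 0 to 0.012), at most 0.055. Black block 60 mm wide, 20 mm long and 60 mm high on two rods with an upright fin on top; it drags with 7 to 8 N and stays where it is left. The front face of its spring foot lies 75 mm minus this travel behind the plate's rear face.
- pusher_grip (a point): Middle of the pusher's upright aluminium fin, 86 mm above the tray floor, to grip or to push from behind: the fin is 14 mm across (dispenser x), 18 mm along the rods and reaches from 60 to 98 mm above the tray floor. A brass feed knob sticks out up to 32 mm behind the fin's middle, no higher than 57 mm.
- foot: Spring foot in front of the pusher, level with the barrel axis: an 18 mm steel disc, origin at the centre of its front face. Its spring gives 2.5 N per mm, 5.5 mm of travel. A light preload is 2 to 5 N; over 12 N squeezes out paste.
- bench_pin: Wooden bench pin with a red clamp, fixed to the bench edge above the back of the tray, beyond about x = 0.57 m: the clamp's upright (y about -0.03 m) reaches down to 120 mm above the tray floor, the wood (y from 0 to -0.17 m) lies 210 mm above it. Keep the gripper's body in front of them.
- thin_syringe: A thinner syringe (15 mm barrel) lying on the tray floor under the bench pin; not to be used.
- flux_tin: Round lidded tin, 62 mm diameter, 34 mm high, a bystander; origin at its underside.
- dropper_bottle: White bottle with a red cap, 36 mm diameter, 75 mm high, a bystander; origin at its underside.
- wax_tin: Small round lidded tin, 50 mm diameter, 30 mm high, a bystander; origin at its underside.
- shell: Shallow shell dish, 53 x 66 x 17 mm, a bystander; origin at its underside.
- tape: Roll of masking tape lying flat, 61 mm diameter, 18 mm high, a bystander; origin at its underside.
- driver: Screwdriver with a green handle, 148 mm long, lying along the tray's front wall, a bystander.

How it is judged (in metres and radians):
On the way, in this order (a step that is already met when the one before it is completed fails the run):
1. the thick syringe is pressed down home in the slot and on the saddle (within 1.3 mm), nozzle away from the pusher, its flange behind the slotted plate (x of syringe in the frame of seat between -0.0025 and 0.0025 m and z of syringe in the frame of seat between -0.002 and 0.0013 m and z of barrel_grip in the frame of seat between -0.002 and 0.0013 m and x of barrel_grip in the frame of seat between -0.0025 and 0.0025 m and y of syringe in the frame of seat between -0.0015 and 0.009 m and y of barrel_grip in the frame of seat below 0 m), for 0.2 s.
2. the pusher's spring foot presses on the plunger (contact force between foot and syringe above 1 N), for 0.2 s.
At the end, for the whole second after the job is handed in: The thick syringe is down in the slot and on the saddle (axis within 2.5 mm sideways and 1.3 mm in height of home), nozzle away from the pusher, its flange within 1 mm of the plate's rear face; the pusher's foot rests on the plunger with 0.8 to 7 N; everything is at rest (x of syringe in the frame of seat between -0.0025 and 0.0025 m and z of syringe in the frame of seat between -0.002 and 0.0013 m and z of barrel_grip in the frame of seat between -0.002 and 0.0013 m and x of barrel_grip in the frame of seat between -0.0025 and 0.0025 m and y of syringe in the frame of seat between -0.0015 and 0.001 m and y of barrel_grip in the frame of seat below 0 m and contact force between foot and syringe between 0.8 and 7 N and linear speed of syringe below 0.01 m/s and velocity of joint pusher below 0.005 m/s); the robot touches nothing.
It fails at once if the pusher's foot presses on the plunger with over 12 N (paste squeezed out) (contact force between foot and syringe above 12 N).
It fails at once if the syringe is forced against the dispenser (all their contacts together over 60 N, about 25 to 30 N at the hand) (contact force between syringe and dispenser above 60 N).
It fails at once if something else on the bench is moved by more than 15 mm (distance of any of thin_syringe, flux_tin, dropper_bottle, wax_tin, shell, tape, driver from where it was at the start of the episode above 0.015 m).
It also fails if it takes over 72 s, if anything falls off the work surface, if the arm or the gripper's body presses on something with over 40 N, if the wrist force passes 120 N, or if a joint passes its speed limit or range.

ROBOT

A 7-joint arm with a two-finger parallel gripper is mounted at the origin on a cart in front of the work surface, level with it; the furniture and walls round the work are solid. World frame = base frame: x ahead of the robot, y to its left, z up, the work surface at z = 0. Lengths are in m, angles in degrees, forces in N, time in s.
With the tool pointing down it reaches from about 0.35 to 0.9 m from the base axis. Payload 8.1 kg.
Tool frame: the origin (TCP) lies on the centre line of the jaws, within the pads' length; the fingertips stand 11 mm ahead of it and the grasp point (between the pads) lies 8 mm behind it (ctrl.tip_extent is the distance from the TCP to the fingertips, in m); z points along the fingers, y is the line along which they close (so a half turn about z gives the same grasp; the last joint's range is limited). The gripper opens to 85 mm and grips with 20 to 120 N. Pads are 22 mm wide; open, the fingers measure 114 mm over their backs; the gripper's body (76 mm by 85 mm) begins 54 mm behind the grasp point. The pads swing forward as they close: fully open they stand 13 mm farther back than shut.
Start: joints at [58.923, 24.895, 1.432, 90.138, -0.665, 64.973, -4.303], TCP at [0.266, -0.566, 0.242] pointing down, gripper open.
Joint ranges: [-149.89, 149.89], [-25.12, 119.58], [-72.63, 75.52], [4.76, 147.25], [-75.54, 255.54], [6.69, 114.76], [-157.13, 157.13]. Speed limits (degrees/s): [127.2, 127.2, 172.46, 172.46, 180, 180, 180].

INTERFACE

Orientations are given as a 3x3 rotation matrix whose columns are the frame's x, y, z axes.
In Python, from station import ctrl gives the robot as it stands.
- The arm moves only by the tool jog_arm, never from a script. Its argument "series" is text: rows parted by semicolons, each of 6 numbers parted by spaces: the shift along the tool's x, y, z in m, then the turn, a rotation vector about the tool's x, y, z in degrees. A call has 1 to 5 rows; each row is the pose to reach, as a shift and turn from the pose commanded when the call began, along the tool's axes at that moment; what a row does not reach only later rows make up. A row lasts 1/10 s, in which the tool goes at most 50 mm and 8.59 degrees, less where a joint would pass 70% of its speed; a pose out of reach is approached as far as the arm can. A call with a gripper value outside its range is refused whole. "grip" is the closure in counts, from 0 (fully open) to 255 (shut), set as the call begins (left out, the last holds). The fingers move at their own pace and stop on an object; the grip force is fixed at half the most. Time passes only in rows, so rows that repeat a pose let the fingers close. It gives the time, the measured TCP pose, the force, the opening and the grip force at its end, in the units of the state.
- ctrl.get_obs(): the state, without advancing time (a new reading comes with each control period).
- ctrl.snapshot(name): name is "scene" or "top"; returns a dict with "color" (480x640x3 uint8, red, green, blue), "fx", "fy", "cx", "cy" (pixels), "T" (4x4, takes a point from camera to world coordinates). Camera axes: x right, y up, looking along -z (the intrinsics and any distortion apply to the point x, -y, -z); pixel columns grow to the right and rows downward; lengths in m; the calibration is good to about 2 mm. A picture is of the moment at which its call begins. There is no depth.
- ctrl.hand_in(): hands the job in; it is judged then, once.
The state is a dict: "t": time; "joint_pos": joint angles; "dq": joint speeds; "joint_torque": joint torques, N m; "tcp_pos": TCP position; "orientation": TCP orientation; "wrist_force": force on the tool from outside, world axes, zero at the start; "moment": the same for the moment, N m; "finger_gap": finger opening in m; "grip_force": force on a finger pad.
Only numpy, scipy, OpenCV 4.12 (cv2) and the standard library are available. Lean on these libraries where they do the work, as an engineer would, in place of code of your own. Each camera call takes 0.05 s, during which the arm holds its last target. There are 200 camera calls.

## Working session

There is one attempt and no reset: what is moved stays moved. The work goes in short steps, Python scripts to look and compute and a tool call to move; the robot and the scene stay as the last step left them, time stands still between calls to the robot, and variables do not carry over. Pictures are saved under pics/ and viewed, at most 10 in all, crops included, and the job is handed in when it is done.

Besides the shell and the picture viewer there is one more tool, called after "Request:" as name(argument=value, ...), one argument or row to a line, values as JSON. jog_arm: Moves the arm, as the interface text tells. Its arguments: {"type":"object","properties":{"series":{"type":"string"},"grip":{"type":"number"}},"required":["series"]}

```bash
mkdir -p pics; python3 - <<'E'
from station import ctrl
import cv2,numpy as np
o=ctrl.get_obs()
for k in o: print(k,np.round(o[k],3).tolist())
print(ctrl.tip_extent)
for n in("scene","top"):
    s=ctrl.snapshot(n); cv2.imwrite(f"pics/{n}0.png",s["color"][:,:,::-1]); np.save(f"pics/{n}T.npy",s["T"])
    print(n,s["fx"],s["fy"],s["cx"],s["cy"],np.round(s["T"],4).tolist(),[k for k in s])
E
```

```text
t 0.0
joint_pos [58.924, 24.935, 1.432, 90.188, -0.664, 64.974, -4.303]
dq [0.073, 0.064, -0.001, -0.037, 0.029, -0.032, -0.039]
joint_torque [0.001, -67.049, 1.026, -31.62, 0.015, 0.013, -0.0]
tcp_pos [0.266, -0.565, 0.242]
orientation [[0.905, 0.426, -0.001], [0.426, -0.905, 0.001], [-0.0, -0.002, -1.0]]
wrist_force [-0.304, 0.303, -0.075]
moment [-0.007, -0.018, -0.003]
grip_force 0.0
finger_gap 0.086
0.011
scene 561.8165076011946 561.8165076011946 314.4324262274756 237.9340611450082 [[-0.6062, 0.3204, -0.7279, -0.1102], [-0.7949, -0.2732, 0.5417, 0.4798], [-0.0253, 0.907, 0.4203, 0.469], [0.0, 0.0, 0.0, 1.0]] ['color', 'fx', 'fy', 'cx', 'cy', 'T']
top 579.2961286718107 579.2961286718107 309.1772371150571 237.12229141677696 [[0.0273, 0.997, -0.0731, 0.4673], [-0.9995, 0.0281, 0.0112, 0.0229], [0.0133, 0.0727, 0.9973, 1.008], [0.0, 0.0, 0.0, 1.0]] ['color', 'fx', 'fy', 'cx', 'cy', 'T']
```

View pics/scene0.png

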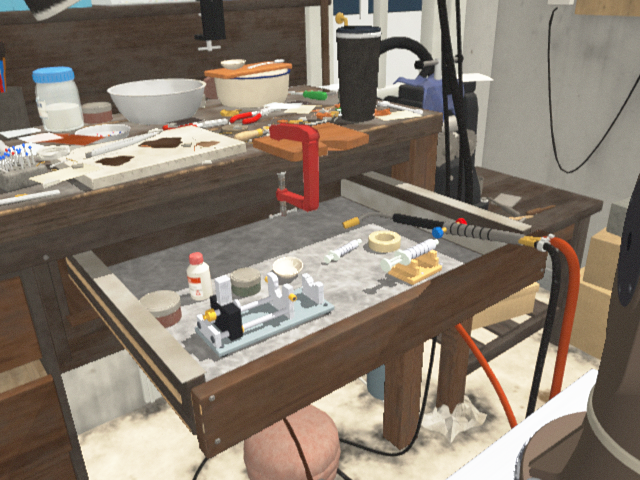

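View pics/top0.png

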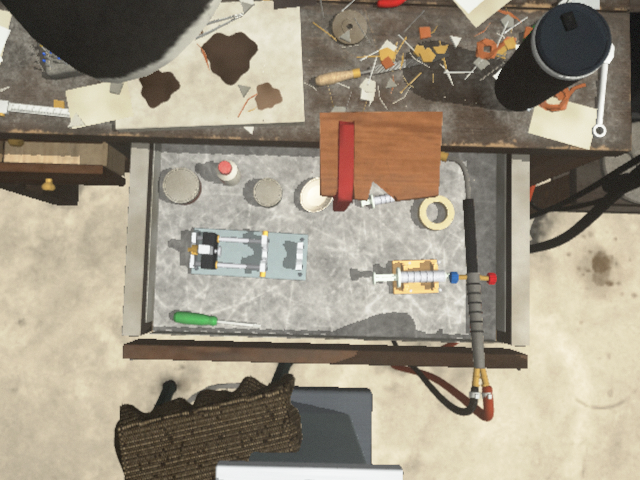

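```bash
cat > h.py <<'E'
import numpy as np,cv2
K={"scene":(561.8165,314.4324,237.9341),"top":(579.2961,309.1772,237.1223)}
T={n:np.load(f"pics/{n}T.npy") for n in K}
def ray(n,u,v):
    f,cx,cy=K[n]; d=T[n][:3,:3]@np.array([(u-cx)/f,-(v-cy)/f,-1]); return T[n][:3,3],d/np.linalg.norm(d)
def onz(n,u,v,z):
    o,d=ray(n,u,v); return o+d*(z-o[2])/d[2]
def tri(a,b):
    (o,d),(p,e)=ray("top",*a),ray("scene",*b)
    s=np.linalg.lstsq(np.c_[d,-e],p-o,rcond=None)[0]; x,y=o+d*s[0],p+e*s[1]
    return (x+y)/2,np.linalg.norm(x-y)
def proj(n,p):
    f,cx,cy=K[n]; q=T[n][:3,:3].T@(np.array(p)-T[n][:3,3]); return cx-f*q[0]/q[2],cy+f*q[1]/q[2]
E
python3 - <<'E'
import cv2,numpy as np
t=cv2.imread("pics/top0.png");s=cv2.imread("pics/scene0.png")
r=lambda im,x,y,w,h,k:cv2.resize(im[y:y+h,x:x+w],None,fx=k,fy=k,interpolation=cv2.INTER_CUBIC)
a=r(t,370,230,133,75,6)[:450];b=r(t,180,215,133,75,6)[:450]
cv2.imwrite("pics/c1.png",np.vstack([r(t,370,240,133,70,6)[:300*2][:420][60:360],r(t,180,222,133,65,6)[:300*2][60:360]])[:, :798])
cv2.imwrite("pics/c2.png",np.vstack([r(s,370,212,133,75,6)[:450][:300],r(s,190,265,160,100,5)[:300,:798]]) if 0 else r(s,190,200,265,150,3)[:,:795])
E
```

```text
(no output)
```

View pics/c1.png

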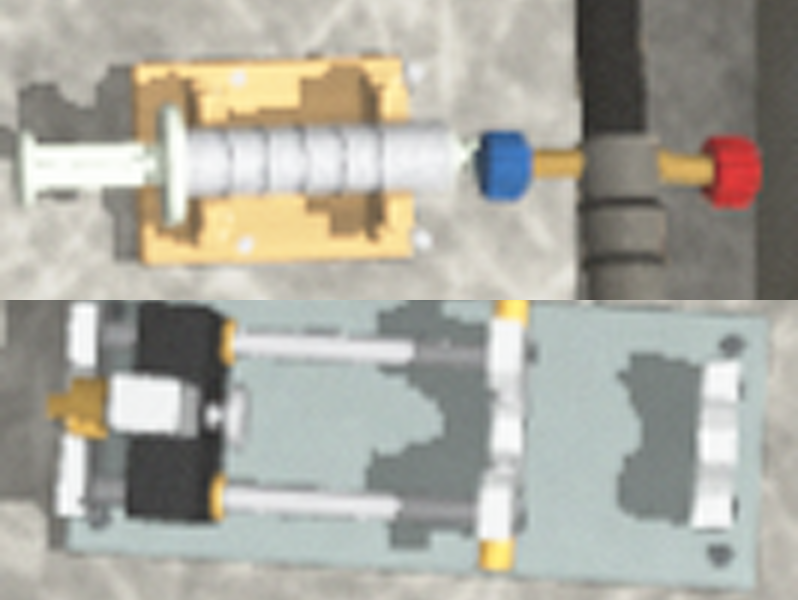

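View pics/c2.png

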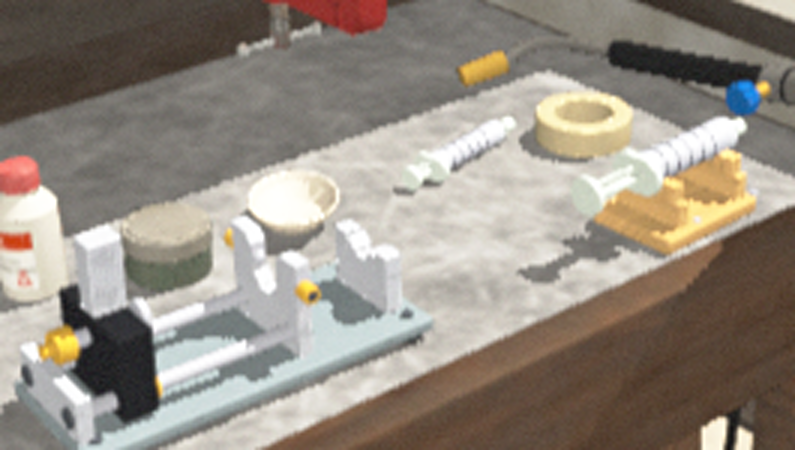

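```bash
python3 - <<'E'
from h import *
A=lambda c,r:(370+(c+.5)/6-.5,250+(r+.5)/6-.5)
B=lambda c,r:(180+(c+.5)/6-.5,232+(r-300+.5)/6-.5)
C=lambda c,r:(190+(c+.5)/3-.5,200+(r+.5)/3-.5)
p=lambda s,x:print(s,np.round(x,4))
for s,a,b in [("base corner .012",B(755,588),C(432,325)),("bluecap",A(503,165),C(743,97)),("flange ctr",A(174,166),C(648,168)),
  ("thumb ctr",A(25,170),C(587,193)),("fin top",B(145,405),C(97,235)),("nozzle tip",A(478,157),C(745,124))]:
    q,e=tri(a,b);p(s,q);print('  gap',round(e,4))
p("flange front",onz("top",*A(187,166),.04));p("barrel end",onz("top",*A(448,158),.04));p("barrel mid",onz("top",*A(300,160.5),.04))
p("thumb rear",onz("top",*A(18,168),.04))
for s,c,z in [("plate rear top -",(492,320),.064),("plate rear low",(478,535),.064),("base BL",(70,548),.012),("base BR",(755,588),.012),("base TR",(768,318),.012),
  ("saddle L top",(708,362),.045),("saddle L low",(692,528),.045),("foot",(245,415),.048),("fin L top mid",(108,403),.098),("fin R top",(182,407),.098)]: p(s,onz("top",*B(*c),z))
E
```

```text
base corner .012 [0.4673 0.0164 0.0063]
  gap 0.0008
bluecap [ 0.4778 -0.2258  0.0602]
  gap 0.0
flange ctr [ 0.4735 -0.1405  0.0431]
  gap 0.005
thumb ctr [ 0.4731 -0.0972  0.0423]
  gap 0.0005
fin top [0.5106 0.1776 0.098 ]
  gap 0.0004
nozzle tip [ 0.478  -0.2254  0.0425]
  gap 0.0055
flange front [ 0.4753 -0.1428  0.04  ]
barrel end [ 0.4795 -0.2157  0.04  ]
barrel mid [ 0.4777 -0.1743  0.04  ]
thumb rear [ 0.4735 -0.0957  0.04  ]
plate rear top - [0.5378 0.09   0.064 ]
plate rear low [0.4794 0.0918 0.064 ]
base BL [0.4731 0.2118 0.012 ]
base BR [0.4671 0.0161 0.012 ]
base TR [0.5445 0.0145 0.012 ]
saddle L top [0.5293 0.0311 0.045 ]
saddle L low [0.4831 0.0342 0.045 ]
foot [0.5108 0.1583 0.048 ]
fin L top mid [0.5107 0.1871 0.098 ]
fin R top [0.5102 0.1678 0.098 ]
```

```bash
cat >> h.py <<'E'
def go(pos,xdir,ob=None):
    from station import ctrl
    from scipy.spatial.transform import Rotation as Ro
    o=ctrl.get_obs(); R=np.array(o["orientation"]); x=np.r_[np.array(xdir)/np.hypot(*xdir),0]; z=np.array([0,0,-1.]); G=np.c_[x,np.cross(z,x),z]
    print("t",round(o["t"],2),"tcp",np.round(o["tcp_pos"],4),"F",np.round(o["wrist_force"],2),"gap",round(o["finger_gap"],4))
    print("shift",np.round(R.T@(np.array(pos)-o["tcp_pos"]),4),"turn",np.round(Ro.from_matrix(R.T@G).as_rotvec(degrees=True),2))
SY=(-.056,.998); DY=(.031,.9995)
E
python3 -c "
from h import *
go((.477,-.1725,.2),SY)"
```

```text
t 0.1 tcp [ 0.2659 -0.5652  0.2416] F [ 0.82  0.66 -0.97] gap 0.0854
shift [ 0.3582 -0.2654  0.0419] turn [-7.000e-02 -4.000e-02 -6.802e+01]
```

Request:
jog_arm(
  series="0.04 -0.03 0.004 0 0 -7.5; 0.08 -0.059 0.009 0 0 -15; 0.119 -0.089 0.014 0 0 -22.5; 0.159 -0.118 0.019 0 0 -30; 0.199 -0.147 0.023 0 0 -37.5",
  grip=0,
)

```text
t: 0.6
tcp_pos: [0.3839, -0.3459, 0.2189]
orientation: [[0.454, 0.891, -0.0], [0.891, -0.454, 0.0], [-0.0, -0.0, -1.0]]
wrist_force: [1.4, -0.6, 0.4]
finger_gap: 0.0853
grip_force: 0.0
```

```bash
python3 -c "
from h import *
go((.477,-.1725,.2),SY)"
```

```text
t 0.6 tcp [ 0.3839 -0.3459  0.2189] F [ 1.37 -0.63  0.39] gap 0.0853
shift [0.1967 0.0042 0.0189] turn [-2.000e-02 -0.000e+00 -3.022e+01]
```

Request:
jog_arm(
  series="0.049 0.001 0.005 0 0 -7.5; 0.098 0.002 0.01 0 0 -15; 0.147 0.003 0.015 0 0 -22.5; 0.197 0.004 0.019 0 0 -30.2; 0.197 0.004 0.019 0 0 -30.2",
)

```text
t: 1.1
tcp_pos: [0.4802, -0.1672, 0.2001]
orientation: [[-0.065, 0.998, 0.001], [0.998, 0.065, 0.004], [0.003, 0.002, -1.0]]
wrist_force: [0.2, 0.2, 0.3]
finger_gap: 0.0856
grip_force: 0.0
```

```bash
python3 - <<'E'
from h import *
from station import ctrl
go((.477,-.1725,.036),SY)
s=ctrl.snapshot("top")["color"][:,:,::-1]; cv2.imwrite("pics/t2.png",cv2.resize(s[210:330,350:510],None,fx=4,fy=4,interpolation=cv2.INTER_CUBIC))
E
```

```text
t 1.1 tcp [ 0.4802 -0.1672  0.2001] F [0.24 0.25 0.28] gap 0.0856
shift [-0.0057 -0.0038  0.1641] turn [ 0.09 -0.2   0.5 ]
```

View pics/t2.png

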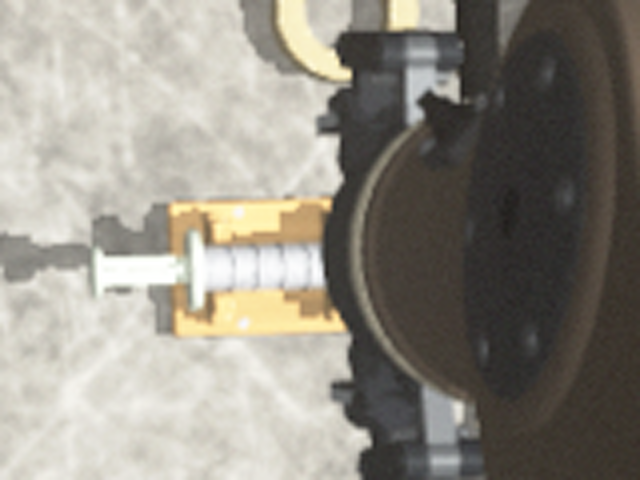

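Request:
jog_arm(
  series="0 0 0.03 0 0 0; 0 0 0.06 0 0 0; 0 0 0.09 0 0 0; 0 0 0.1 0 0 0; 0 0 0.1 0 0 0",
)

```text
t: 1.65
tcp_pos: [0.4762, -0.1752, 0.0992]
orientation: [[-0.049, 0.999, -0.003], [0.999, 0.049, 0.001], [0.001, -0.003, -1.0]]
wrist_force: [-0.3, -0.0, 0.6]
finger_gap: 0.0855
grip_force: 0.0
```

```bash
python3 - <<'E'
from h import *
go((.477,-.1725,.036),SY)
E
```

```text
t 1.65 tcp [ 0.4762 -0.1752  0.0992] F [-0.34 -0.03  0.62] gap 0.0855
shift [0.0026 0.0011 0.0632] turn [-0.18 -0.04 -0.4 ]
```

Request:
jog_arm(
  series="0.001 0 0.02 0 0 -0.2; 0.001 0 0.04 0 0 -0.2; 0.001 0 0.055 0 0 -0.2; 0.001 0 0.062 0 0 -0.2; 0.001 0 0.062 0 0 -0.2",
)

```text
t: 2.15
tcp_pos: [0.4776, -0.174, 0.0387]
orientation: [[-0.053, 0.999, 0.0], [0.999, 0.053, -0.0], [-0.0, 0.0, -1.0]]
wrist_force: [0.4, 0.6, 0.3]
finger_gap: 0.0855
grip_force: 0.0
```

Request:
jog_arm(
  series="0 0 0 0 0 0; 0 0 0 0 0 0; 0 0 0 0 0 0",
)

```text
t: 2.45
tcp_pos: [0.4779, -0.1738, 0.0391]
orientation: [[-0.054, 0.999, 0.001], [0.999, 0.054, -0.0], [-0.001, 0.001, -1.0]]
wrist_force: [-0.0, 0.0, 0.7]
finger_gap: 0.0851
grip_force: 0.0
```

Request:
jog_arm(
  series="0 0 0.003 0 0 0; 0 0 0.003 0 0 0; 0 0 0.003 0 0 0; 0 0 0.003 0 0 0; 0 0 0.003 0 0 0",
  grip=140,
)

```text
t: 2.95
tcp_pos: [0.4775, -0.1736, 0.0353]
orientation: [[-0.054, 0.999, -0.0], [0.999, 0.054, -0.0], [-0.0, -0.0, -1.0]]
wrist_force: [-0.1, 0.8, 0.9]
finger_gap: 0.0384
grip_force: 0.0
```

Request:
jog_arm(
  series="0 0 0 0 0 0; 0 0 0 0 0 0; 0 0 0 0 0 0; 0 0 0 0 0 0; 0 0 0 0 0 0",
  grip=255,
)

```text
t: 3.45
tcp_pos: [0.478, -0.1736, 0.0355]
orientation: [[-0.054, 0.999, 0.001], [0.999, 0.054, -0.0], [-0.0, 0.001, -1.0]]
wrist_force: [1.7, 0.2, 1.1]
finger_gap: 0.0179
grip_force: 58.5
```

Request:
jog_arm(
  series="0 0 0 0 0 0; 0 0 0 0 0 0; 0 0 0 0 0 0",
)

```text
t: 3.75
tcp_pos: [0.478, -0.1736, 0.0355]
orientation: [[-0.054, 0.999, 0.001], [0.999, 0.054, -0.0], [-0.0, 0.001, -1.0]]
wrist_force: [3.4, 0.9, 1.9]
finger_gap: 0.0182
grip_force: 58.6
```

Request:
jog_arm(
  series="0 0 -0.01 0 0 0; 0 0 -0.03 0 0 0; 0 0 -0.06 0 0 0; 0 0 -0.095 0 0 0; 0 0 -0.12 0 0 0",
)

```text
t: 4.25
tcp_pos: [0.4765, -0.1737, 0.1573]
orientation: [[-0.054, 0.999, -0.001], [0.999, 0.054, -0.0], [-0.0, -0.001, -1.0]]
wrist_force: [0.2, -1.2, -1.0]
finger_gap: 0.0185
grip_force: 58.6
```

Request:
jog_arm(
  series="0 0 0 0 0 0; 0 0 0 0 0 0",
)

```text
t: 4.45
tcp_pos: [0.4766, -0.1739, 0.1555]
orientation: [[-0.053, 0.999, -0.001], [0.999, 0.053, -0.0], [-0.0, -0.001, -1.0]]
wrist_force: [0.3, -0.7, -0.4]
finger_gap: 0.0182
grip_force: 58.6
```

```bash
python3 - <<'E'
from h import *
go((.5077,.0639,.155),DY)
E
```

```text
t 4.45 tcp [ 0.4766 -0.1739  0.1555] F [ 0.27 -0.74 -0.37] gap 0.0182
shift [0.2358 0.0437 0.0004] turn [-0.04  0.03  4.84]
```

Request:
jog_arm(
  series="0.045 0.002 0 0 0 1; 0.09 0.005 0 0 0 2; 0.135 0.007 0 0 0 3; 0.18 0.01 0 0 0 4; 0.215 0.012 0 0 0 4.84",
)

```text
t: 4.95
tcp_pos: [0.4761, 0.0441, 0.154]
orientation: [[0.03, 1.0, -0.003], [1.0, -0.03, 0.0], [-0.0, -0.003, -1.0]]
wrist_force: [0.8, -0.5, 0.0]
finger_gap: 0.0181
grip_force: 58.6
```

Request:
jog_arm(
  series="0.01 0.003 0 0 0 0; 0.02 0.012 0 0 0 0; 0.022 0.024 0 0 0 0; 0.022 0.03 0 0 0 0; 0.022 0.03 0 0 0 0",
)

```text
t: 5.45
tcp_pos: [0.5097, 0.0612, 0.1549]
orientation: [[0.033, 0.999, -0.0], [0.999, -0.033, -0.0], [-0.0, -0.0, -1.0]]
wrist_force: [-0.3, -0.2, -0.4]
finger_gap: 0.0179
grip_force: 58.6
```

Request:
jog_arm(
  series="0 0 0 0 0 0; 0 0 0 0 0 0; 0 0 0 0 0 0; 0 0 0 0 0 0",
)

```text
t: 5.85
tcp_pos: [0.5083, 0.0626, 0.1554]
orientation: [[0.031, 1.0, 0.0], [1.0, -0.031, -0.0], [-0.0, 0.0, -1.0]]
wrist_force: [-0.5, 0.2, -0.5]
finger_gap: 0.0179
grip_force: 58.6
```

```bash
python3 - <<'E'
from h import *
from station import ctrl
go((.5077,.0639,.10),DY)
for n,(x,y,w,h) in {"top":(170,190,160,120),"scene":(180,200,200,150)}.items():
    s=ctrl.snapshot(n)["color"][:,:,::-1]; cv2.imwrite(f"pics/{n}3.png",s)
    cv2.imwrite(f"pics/{n}3c.png",cv2.resize(s[y:y+h,x:x+w],(800,600) if n=="scene" else None,fx=4,fy=4,interpolation=cv2.INTER_CUBIC))
E
```

```text
t 5.85 tcp [0.5083 0.0626 0.1554] F [-0.48  0.17 -0.49] gap 0.0179
shift [ 0.0013 -0.0006  0.0554] turn [0.   0.01 0.02]
```

View pics/scene3c.png

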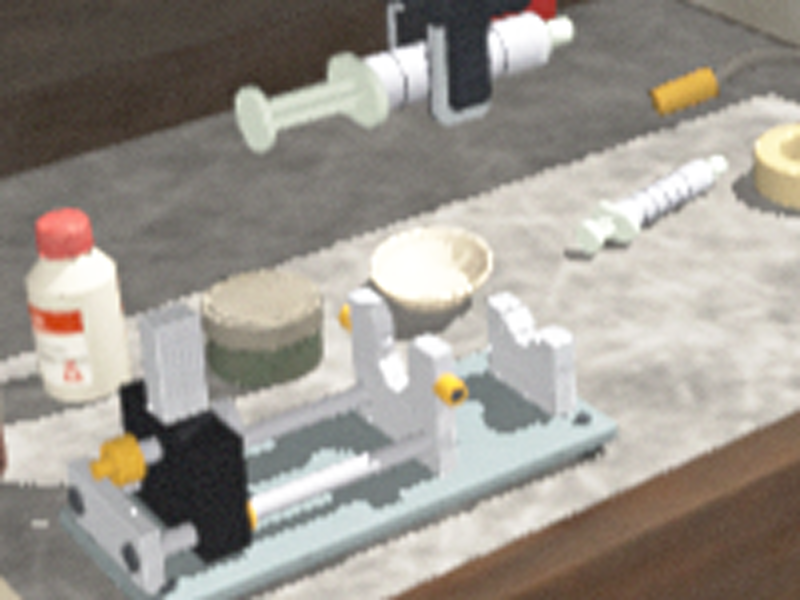

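View pics/top3c.png

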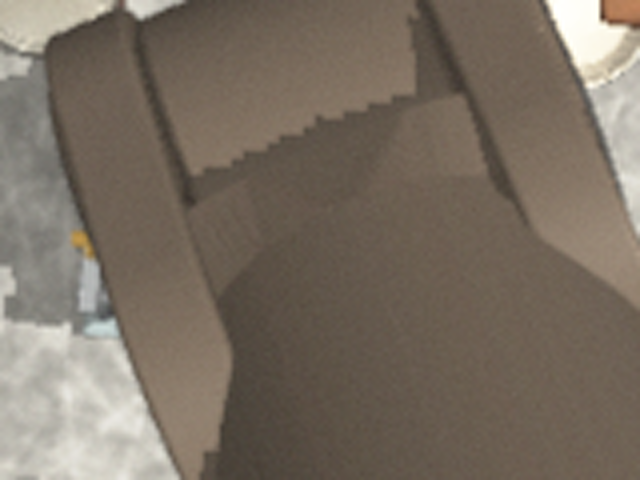

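```bash
python3 - <<'E'
from h import *
t=np.array([.5083,.0626,.1599]);y=np.array([.031,.9995,0])
for s,k,z in[("flangefront",.031,0),("flangerear",.035,0),("thumbrear",.0765,0),("tip",-.058,0)]:
    u,v=proj("scene",t+k*y); print(s,round((u-180)*4),round((v-200)*4))
for s,p in [("seat top rear-L",(.5378,.09,.064)),("R",(.4794,.0918,.064))]:
    u,v=proj("scene",p); print(s,round((u-180)*4),round((v-200)*4))
E
```

```text
flangefront 365 84
flangerear 355 87
thumbrear 251 118
tip 569 25
seat top rear-L 346 292
R 430 353
```

Request:
jog_arm(
  series="0.002 -0.0006 0.02 0 0 0; 0.002 -0.0006 0.04 0 0 0; 0.002 -0.0006 0.06 0 0 0; 0.002 -0.0006 0.075 0 0 0; 0.002 -0.0006 0.083 0 0 0",
)

```text
t: 6.45
tcp_pos: [0.5073, 0.0647, 0.0712]
orientation: [[0.03, 1.0, -0.002], [1.0, -0.03, -0.0], [-0.0, -0.002, -1.0]]
wrist_force: [0.8, -1.0, -0.1]
finger_gap: 0.018
grip_force: 58.6
```

Request:
jog_arm(
  series="0 0 0.004 0 0 0; 0 0 0.008 0 0 0; 0 0 0.01 0 0 0; 0 0 0.01 0 0 0; 0 0 0.01 0 0 0",
)

```text
t: 6.95
tcp_pos: [0.5082, 0.0648, 0.0627]
orientation: [[0.031, 1.0, 0.001], [1.0, -0.031, 0.0], [0.0, 0.001, -1.0]]
wrist_force: [-0.5, 1.1, -0.7]
finger_gap: 0.0183
grip_force: 58.6
```

Request:
jog_arm(
  series="0 0 0.002 0 0 0; 0 0 0.004 0 0 0; 0 0 0.006 0 0 0; 0 0 0.008 0 0 0; 0 0 0.008 0 0 0",
)

```text
t: 7.45
tcp_pos: [0.5077, 0.0647, 0.054]
orientation: [[0.031, 1.0, -0.001], [1.0, -0.031, -0.0], [-0.0, -0.001, -1.0]]
wrist_force: [-0.4, 0.2, -0.5]
finger_gap: 0.0182
grip_force: 58.6
```

Request:
jog_arm(
  series="0 0 0.001 0 0 0; 0 0 0.002 0 0 0; 0 0 0.002 0 0 0",
)

```text
t: 7.75
tcp_pos: [0.5082, 0.0649, 0.0525]
orientation: [[0.03, 1.0, 0.001], [1.0, -0.03, -0.0], [0.0, 0.001, -1.0]]
wrist_force: [-0.7, -0.9, 3.7]
finger_gap: 0.0179
grip_force: 59.0
```

Balls contacted as expected. Pressing on in small steps.

Request:
jog_arm(
  series="0 0 0.001 0 0 0; 0 0 0.002 0 0 0; 0 0 0.002 0 0 0",
)

```text
t: 8.05
tcp_pos: [0.5082, 0.0654, 0.0507]
orientation: [[0.03, 1.0, 0.001], [1.0, -0.03, 0.001], [0.001, 0.001, -1.0]]
wrist_force: [-1.3, 0.8, 4.1]
finger_gap: 0.0181
grip_force: 59.1
```

Request:
jog_arm(
  series="0 0 0.001 0 0 0; 0 0 0.002 0 0 0; 0 0 0.002 0 0 0",
)

```text
t: 8.35
tcp_pos: [0.5081, 0.0655, 0.0484]
orientation: [[0.03, 1.0, 0.0], [1.0, -0.03, 0.001], [0.001, 0.0, -1.0]]
wrist_force: [-1.1, 2.2, 2.5]
finger_gap: 0.0182
grip_force: 59.0
```

Request:
jog_arm(
  series="0 0 0.001 0 0 0; 0 0 0.002 0 0 0; 0 0 0.002 0 0 0",
)

```text
t: 8.65
tcp_pos: [0.5081, 0.0651, 0.0463]
orientation: [[0.03, 1.0, 0.0], [1.0, -0.03, 0.0], [0.0, 0.0, -1.0]]
wrist_force: [-1.4, 2.6, 3.1]
finger_gap: 0.018
grip_force: 59.0
```

Request:
jog_arm(
  series="0 0 0.001 0 0 0; 0 0 0.002 0 0 0; 0 0 0.002 0 0 0",
)

```text
t: 8.95
tcp_pos: [0.5078, 0.0646, 0.0439]
orientation: [[0.031, 1.0, -0.0], [1.0, -0.031, -0.0], [-0.0, -0.0, -1.0]]
wrist_force: [0.8, 1.2, -2.3]
finger_gap: 0.0181
grip_force: 58.5
```

```bash
python3 - <<'E'
from h import *
from station import ctrl
go((.5077,.0639,.0435),DY)
s=ctrl.snapshot("scene")["color"][:,:,::-1]; cv2.imwrite("pics/s4.png",s)
cv2.imwrite("pics/s4c.png",cv2.resize(s[240:340,200:334],None,fx=6,fy=6,interpolation=cv2.INTER_CUBIC)[:600,:800])
y=np.array([.031,.9995,0]);t=np.array([.5081,.0651,.0488])
for k in (.031,.035,.0765,-.058):
    u,v=proj("scene",t+k*y); print(k,round((u-200)*6),round((v-240)*6))
E
```

```text
t 8.95 tcp [0.5078 0.0646 0.0439] F [ 0.78  1.16 -2.32] gap 0.0181
shift [-0.0007 -0.0001  0.0004] turn [-0.02  0.01  0.02]
0.031 446 302
0.035 432 307
0.0765 285 361
-0.058 735 196
```

View pics/s4c.png

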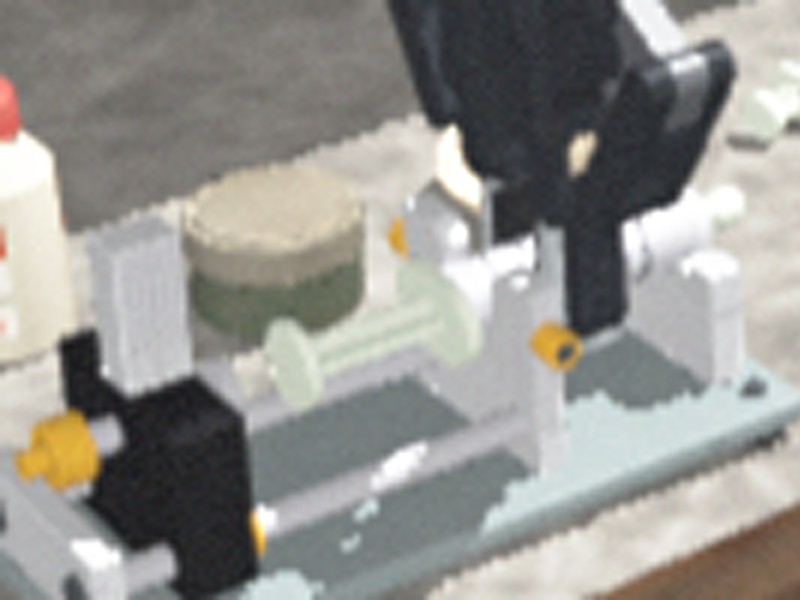

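Request:
jog_arm(
  series="0 0 0.0005 0 0 0; 0 0 0.001 0 0 0; 0 0 0.001 0 0 0",
)

```text
t: 9.3
tcp_pos: [0.5079, 0.0646, 0.0435]
orientation: [[0.031, 1.0, 0.0], [1.0, -0.031, -0.0], [-0.0, 0.0, -1.0]]
wrist_force: [-1.2, 0.8, 5.5]
finger_gap: 0.018
grip_force: 59.4
```

Request:
jog_arm(
  series="0 0 0.0005 0 0 0; 0 0 0.001 0 0 0; 0 0 0.001 0 0 0",
)

```text
t: 9.6
tcp_pos: [0.508, 0.0646, 0.0432]
orientation: [[0.031, 1.0, 0.0], [1.0, -0.031, -0.001], [-0.001, 0.0, -1.0]]
wrist_force: [-4.8, -1.1, 16.9]
finger_gap: 0.0183
grip_force: 60.7
```

Request:
jog_arm(
  series="0 0 -0.001 0 0 0; -0.001 0 -0.001 0 0 0; -0.002 0 -0.001 0 0 0; -0.002 0 -0.001 0 0 0",
)

```text
t: 10.0
tcp_pos: [0.5079, 0.0643, 0.0435]
orientation: [[0.029, 1.0, 0.001], [1.0, -0.029, 0.002], [0.002, 0.0, -1.0]]
wrist_force: [-1.8, 5.7, 4.9]
finger_gap: 0.0181
grip_force: 59.4
```

Request:
jog_arm(
  series="-0.001 0 0 0 0 0; -0.001 0 0 0 0 0; -0.001 0 0 0 0 0",
)

```text
t: 10.3
tcp_pos: [0.5079, 0.0638, 0.0435]
orientation: [[0.029, 1.0, 0.0], [1.0, -0.029, 0.002], [0.002, 0.0, -1.0]]
wrist_force: [-1.4, 7.2, 4.0]
finger_gap: 0.0181
grip_force: 59.3
```

Request:
jog_arm(
  series="-0.0007 0 0 0 0 0; -0.0007 0 0 0 0 0; -0.0007 0 0 0 0 0",
)

```text
t: 10.6
tcp_pos: [0.5078, 0.0633, 0.0435]
orientation: [[0.029, 1.0, 0.001], [1.0, -0.029, 0.002], [0.002, 0.0, -1.0]]
wrist_force: [-2.1, 7.8, 5.3]
finger_gap: 0.0179
grip_force: 59.2
```

Request:
jog_arm(
  series="-0.0005 0 0 0 0 0; -0.001 0 0 0 0 0; -0.001 0 0 0 0 0",
)

```text
t: 10.9
tcp_pos: [0.5078, 0.0624, 0.0435]
orientation: [[0.029, 1.0, 0.001], [1.0, -0.029, 0.003], [0.003, 0.001, -1.0]]
wrist_force: [-1.6, 8.1, 4.7]
finger_gap: 0.0181
grip_force: 59.2
```

Request:
jog_arm(
  series="-0.0005 0 0 0 0 0; -0.001 0 0 0 0 0; -0.001 0 0 0 0 0",
)

```text
t: 11.2
tcp_pos: [0.5078, 0.0617, 0.0435]
orientation: [[0.029, 1.0, 0.001], [1.0, -0.029, 0.003], [0.003, 0.001, -1.0]]
wrist_force: [-2.9, 9.9, 4.6]
finger_gap: 0.0185
grip_force: 59.2
```

Request:
jog_arm(
  series="-0.0005 0 0 0 0 0; -0.0007 0 0 0 0 0; -0.0007 0 0 0 0 0",
)

```text
t: 11.5
tcp_pos: [0.5078, 0.0612, 0.0435]
orientation: [[0.028, 1.0, 0.001], [1.0, -0.028, 0.003], [0.003, 0.001, -1.0]]
wrist_force: [-2.0, 10.2, 4.4]
finger_gap: 0.018
grip_force: 59.2
```

Request:
jog_arm(
  series="-0.0005 0 0 0 0 0; -0.001 0 0 0 0 0; -0.001 0 0 0 0 0",
)

```text
t: 11.8
tcp_pos: [0.5077, 0.0593, 0.0435]
orientation: [[0.029, 1.0, 0.0], [1.0, -0.029, 0.002], [0.002, 0.0, -1.0]]
wrist_force: [-2.8, 7.4, 5.5]
finger_gap: 0.0183
grip_force: 59.3
```

Request:
jog_arm(
  series="-0.0005 0 0 0 0 0; -0.0008 0 0 0 0 0; -0.0008 0 0 0 0 0",
)

```text
t: 12.1
tcp_pos: [0.5076, 0.0586, 0.0435]
orientation: [[0.029, 1.0, 0.0], [1.0, -0.029, 0.002], [0.002, 0.0, -1.0]]
wrist_force: [-1.3, 7.7, 5.6]
finger_gap: 0.0177
grip_force: 59.3
```

Request:
jog_arm(
  series="-0.0005 0 0 0 0 0; -0.001 0 0 0 0 0; -0.001 0 0 0 0 0",
)

```text
t: 12.4
tcp_pos: [0.5077, 0.0578, 0.0435]
orientation: [[0.029, 1.0, 0.0], [1.0, -0.029, 0.002], [0.002, 0.0, -1.0]]
wrist_force: [-2.4, 8.4, 5.0]
finger_gap: 0.0179
grip_force: 59.3
```

Request:
jog_arm(
  series="-0.0005 0 0 0 0 0; -0.001 0 0 0 0 0; -0.001 0 0 0 0 0",
)

```text
t: 12.7
tcp_pos: [0.5077, 0.0578, 0.0435]
orientation: [[0.028, 1.0, 0.001], [1.0, -0.028, 0.004], [0.004, 0.001, -1.0]]
wrist_force: [-2.6, 11.0, 4.7]
finger_gap: 0.0182
grip_force: 59.2
```

```bash
python3 - <<'E'
from h import *
from station import ctrl
go((.5077,.0639,.0435),DY)
s=ctrl.snapshot("scene")["color"][:,:,::-1]; cv2.imwrite("pics/s5.png",s)
cv2.imwrite("pics/s5c.png",cv2.resize(s[265:320,235:305],None,fx=10,fy=10,interpolation=cv2.INTER_CUBIC))
E
```

```text
t 12.7 tcp [0.5077 0.0578 0.0435] F [-2.56 10.95  4.65] gap 0.0182
shift [ 0.0061 -0.0001  0.0001] turn [ 0.04 -0.21  0.16]
```

View pics/s5c.png

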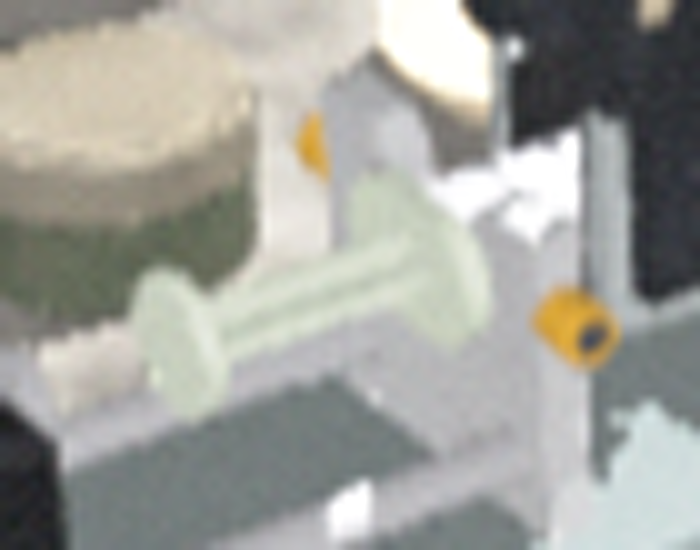

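Request:
jog_arm(
  series="-0.0005 0 0 0 0 0; -0.001 0 0 0 0 0; -0.001 0 0 0 0 0",
)

```text
t: 13.05
tcp_pos: [0.5077, 0.0577, 0.0435]
orientation: [[0.027, 1.0, 0.001], [1.0, -0.027, 0.005], [0.005, 0.001, -1.0]]
wrist_force: [-2.3, 14.3, 2.7]
finger_gap: 0.0177
grip_force: 59.1
```

Request:
jog_arm(
  series="-0.0005 0 0 0 0 0; -0.001 0 0 0 0 0; -0.001 0 0 0 0 0",
)

```text
t: 13.35
tcp_pos: [0.5076, 0.0577, 0.0435]
orientation: [[0.027, 1.0, 0.001], [1.0, -0.027, 0.006], [0.006, 0.001, -1.0]]
wrist_force: [-2.2, 17.2, 2.1]
finger_gap: 0.0179
grip_force: 59.0
```

Request:
jog_arm(
  series="0.0015 0 0.0005 0 0 0; 0.003 0 0.001 0 0 0; 0.003 0 0.001 0 0 0; 0.003 0 0.001 0 0 0",
)

```text
t: 13.75
tcp_pos: [0.5078, 0.0579, 0.0432]
orientation: [[0.029, 1.0, 0.001], [1.0, -0.029, 0.002], [0.002, 0.001, -1.0]]
wrist_force: [-5.2, 7.2, 15.8]
finger_gap: 0.0181
grip_force: 60.5
```

Request:
jog_arm(
  series="0.001 0 -0.001 0 0 0; 0.001 0 -0.001 0 0 0; 0.001 0 -0.001 0 0 0; 0.001 0 -0.001 0 0 0; 0.001 0 -0.001 0 0 0",
  grip=110,
)

```text
t: 14.25
tcp_pos: [0.5076, 0.0563, 0.0431]
orientation: [[0.031, 1.0, -0.0], [1.0, -0.031, -0.0], [-0.0, -0.0, -1.0]]
wrist_force: [0.2, -0.3, 0.3]
finger_gap: 0.0487
grip_force: 0.0
```

Request:
jog_arm(
  series="0 0 0 0 0 0; 0 0 -0.02 0 0 0; 0 0 -0.05 0 0 0; 0 0 -0.08 0 0 0; 0 0 -0.08 0 0 0",
)

```text
t: 14.75
tcp_pos: [0.5099, 0.0572, 0.1267]
orientation: [[0.031, 1.0, 0.006], [1.0, -0.031, 0.001], [0.001, 0.006, -1.0]]
wrist_force: [-0.1, 1.0, 1.0]
finger_gap: 0.0486
grip_force: 0.0
```

```bash
python3 - <<'E'
from h import *
from station import ctrl
go((.5104,.183,.125),DY)
s=ctrl.snapshot("scene")["color"][:,:,::-1]; cv2.imwrite("pics/s6.png",s)
cv2.imwrite("pics/s6c.png",cv2.resize(s[245:345,200:333],None,fx=6,fy=6,interpolation=cv2.INTER_CUBIC)[:600,:800])
E
```

```text
t 14.75 tcp [0.5099 0.0572 0.1267] F [-0.12  0.97  1.03] gap 0.0486
shift [ 0.1257 -0.0033  0.0019] turn [ 0.34 -0.06  0.02]
```

View pics/s6c.png

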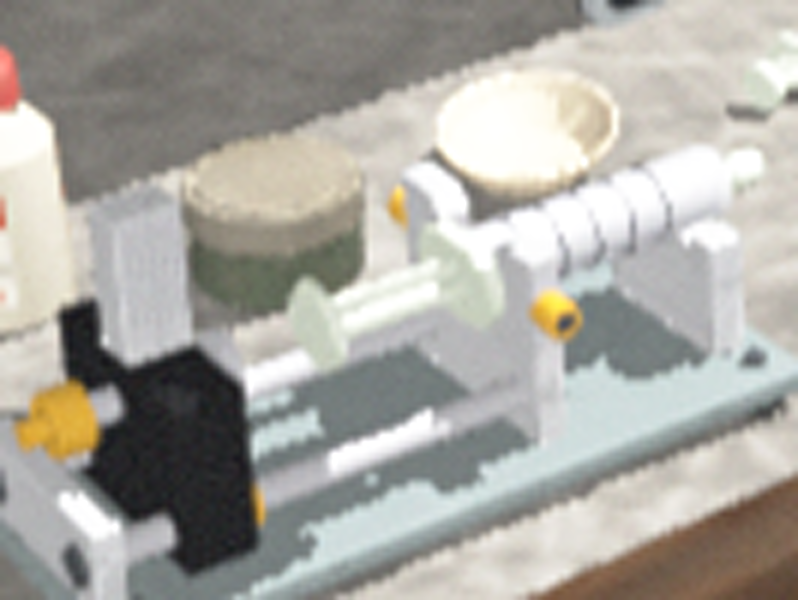

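Request:
jog_arm(
  series="0.035 0 0 0 0 0; 0.07 0 0 0 0 0; 0.1 -0.001 0 0 0 0; 0.12 -0.002 0 0 0 0; 0.12 -0.002 0 0 0 0",
)

```text
t: 15.3
tcp_pos: [0.5083, 0.1802, 0.1224]
orientation: [[0.026, 1.0, -0.001], [1.0, -0.026, 0.002], [0.002, -0.001, -1.0]]
wrist_force: [0.6, -0.8, -0.3]
finger_gap: 0.0487
grip_force: 0.0
```

Request:
jog_arm(
  series="0 0 0 0 0 0; 0 0 0 0 0 0; 0 0 0 0 0 0",
)

```text
t: 15.6
tcp_pos: [0.5094, 0.1752, 0.1229]
orientation: [[0.032, 0.999, -0.001], [0.999, -0.032, -0.001], [-0.001, -0.001, -1.0]]
wrist_force: [-0.4, 0.2, 0.8]
finger_gap: 0.0486
grip_force: 0.0
```

```bash
python3 - <<'E'
from h import *
go((.5105,.1775,.08),DY)
y=np.array([.031,.9995,0]);t=np.array([.5084,.0889,.048])
for k in (.004,.0455,-.089):
    u,v=proj("scene",t+k*y); print(k,round((u-200)*6),round((v-245)*6))
E
```

```text
t 15.6 tcp [0.5094 0.1752 0.1229] F [-0.41  0.21  0.8 ] gap 0.0486
shift [0.0024 0.0011 0.0429] turn [-0.03  0.05 -0.07]
0.004 458 271
0.0455 312 325
-0.089 758 161
```

Request:
jog_arm(
  series="0.002 0.001 0.015 0 0 0; 0.002 0.001 0.03 0 0 0; 0.002 0.001 0.04 0 0 0; 0.002 0.001 0.042 0 0 0; 0.002 0.001 0.042 0 0 0",
)

```text
t: 16.1
tcp_pos: [0.5102, 0.1784, 0.0808]
orientation: [[0.031, 1.0, -0.001], [1.0, -0.031, -0.0], [-0.0, -0.001, -1.0]]
wrist_force: [0.3, -0.5, 0.2]
finger_gap: 0.0482
grip_force: 0.0
```

Request:
jog_arm(
  series="0 0 0 0 0 0; 0 0 0 0 0 0; 0 0 0 0 0 0; 0 0 0 0 0 0; 0 0 0 0 0 0",
  grip=255,
)

```text
t: 16.6
tcp_pos: [0.5113, 0.1787, 0.082]
orientation: [[0.031, 1.0, 0.002], [1.0, -0.031, 0.0], [0.0, 0.002, -1.0]]
wrist_force: [1.3, -0.9, 5.5]
finger_gap: 0.0131
grip_force: 60.2
```

Request:
jog_arm(
  series="0 0 0 0 0 0; 0 0 0 0 0 0; 0 0 0 0 0 0",
)

```text
t: 16.9
tcp_pos: [0.5113, 0.1788, 0.082]
orientation: [[0.031, 1.0, 0.002], [1.0, -0.031, 0.0], [0.001, 0.002, -1.0]]
wrist_force: [2.6, -1.2, 5.2]
finger_gap: 0.0128
grip_force: 60.2
```

Request:
jog_arm(
  series="-0.002 0 0 0 0 0; -0.005 0 0 0 0 0; -0.009 0 0 0 0 0; -0.012 0 0 0 0 0; -0.014 0 0 0 0 0",
)

```text
t: 17.4
tcp_pos: [0.5109, 0.1674, 0.082]
orientation: [[0.029, 1.0, 0.003], [1.0, -0.029, 0.004], [0.004, 0.003, -1.0]]
wrist_force: [3.5, 8.3, 0.1]
finger_gap: 0.0127
grip_force: 59.6
```

Request:
jog_arm(
  series="-0.001 0 0 0 0 0; -0.001 0 0 0 0 0; -0.001 0 0 0 0 0",
)

```text
t: 17.7
tcp_pos: [0.5108, 0.1662, 0.082]
orientation: [[0.029, 1.0, 0.003], [1.0, -0.029, 0.004], [0.004, 0.002, -1.0]]
wrist_force: [2.6, 6.7, 1.8]
finger_gap: 0.0127
grip_force: 59.7
```

Request:
jog_arm(
  series="-0.001 0 0 0 0 0; -0.001 0 0 0 0 0; -0.001 0 0 0 0 0",
)

```text
t: 18.0
tcp_pos: [0.5109, 0.1654, 0.082]
orientation: [[0.029, 1.0, 0.003], [1.0, -0.029, 0.004], [0.004, 0.003, -1.0]]
wrist_force: [3.0, 7.0, 2.1]
finger_gap: 0.0133
grip_force: 59.6
```

Request:
jog_arm(
  series="-0.001 0 0 0 0 0; -0.002 0 0 0 0 0; -0.002 0 0 0 0 0; -0.002 0 0 0 0 0",
)

```text
t: 18.4
tcp_pos: [0.5108, 0.1633, 0.082]
orientation: [[0.029, 1.0, 0.003], [1.0, -0.029, 0.004], [0.004, 0.002, -1.0]]
wrist_force: [2.8, 7.4, 0.5]
finger_gap: 0.0131
grip_force: 59.6
```

Request:
jog_arm(
  series="-0.001 0 0 0 0 0; -0.002 0 0 0 0 0; -0.002 0 0 0 0 0; -0.002 0 0 0 0 0",
)

```text
t: 18.8
tcp_pos: [0.5107, 0.1613, 0.082]
orientation: [[0.029, 1.0, 0.003], [1.0, -0.029, 0.004], [0.004, 0.002, -1.0]]
wrist_force: [2.3, 7.7, 2.0]
finger_gap: 0.0131
grip_force: 59.6
```

Request:
jog_arm(
  series="-0.001 0 0 0 0 0; -0.001 0 0 0 0 0; -0.001 0 0 0 0 0",
)

```text
t: 19.1
tcp_pos: [0.5107, 0.1604, 0.082]
orientation: [[0.029, 1.0, 0.003], [1.0, -0.029, 0.004], [0.004, 0.002, -1.0]]
wrist_force: [3.5, 7.2, 1.6]
finger_gap: 0.0128
grip_force: 59.6
```

Request:
jog_arm(
  series="-0.001 0 0 0 0 0; -0.001 0 0 0 0 0; -0.001 0 0 0 0 0",
)

```text
t: 19.4
tcp_pos: [0.5106, 0.1594, 0.082]
orientation: [[0.029, 1.0, 0.003], [1.0, -0.029, 0.004], [0.004, 0.002, -1.0]]
wrist_force: [2.4, 7.2, 1.4]
finger_gap: 0.0128
grip_force: 59.6
```

Request:
jog_arm(
  series="-0.001 0 0 0 0 0; -0.001 0 0 0 0 0; -0.001 0 0 0 0 0",
)

```text
t: 19.7
tcp_pos: [0.5106, 0.1584, 0.082]
orientation: [[0.029, 1.0, 0.003], [1.0, -0.029, 0.004], [0.004, 0.002, -1.0]]
wrist_force: [2.6, 8.8, 1.9]
finger_gap: 0.0126
grip_force: 59.6
```

Request:
jog_arm(
  series="-0.0005 0 0 0 0 0; -0.0005 0 0 0 0 0; -0.0005 0 0 0 0 0",
)

```text
t: 20.0
tcp_pos: [0.5106, 0.158, 0.082]
orientation: [[0.029, 1.0, 0.003], [1.0, -0.029, 0.004], [0.004, 0.003, -1.0]]
wrist_force: [2.2, 7.3, 1.2]
finger_gap: 0.0131
grip_force: 59.6
```

Request:
jog_arm(
  series="-0.0005 0 0 0 0 0; -0.0005 0 0 0 0 0; -0.0005 0 0 0 0 0",
)

```text
t: 20.3
tcp_pos: [0.5106, 0.1575, 0.082]
orientation: [[0.029, 1.0, 0.003], [1.0, -0.029, 0.004], [0.004, 0.003, -1.0]]
wrist_force: [2.6, 7.5, 1.7]
finger_gap: 0.0129
grip_force: 59.6
```

Request:
jog_arm(
  series="-0.0007 0 0 0 0 0; -0.0007 0 0 0 0 0; -0.0007 0 0 0 0 0",
)

```text
t: 20.6
tcp_pos: [0.5106, 0.1567, 0.082]
orientation: [[0.029, 1.0, 0.003], [1.0, -0.029, 0.004], [0.004, 0.002, -1.0]]
wrist_force: [2.9, 7.6, 1.2]
finger_gap: 0.0129
grip_force: 59.6
```

Request:
jog_arm(
  series="-0.0007 0 0 0 0 0; -0.0007 0 0 0 0 0; -0.0007 0 0 0 0 0",
)

```text
t: 20.9
tcp_pos: [0.5106, 0.156, 0.082]
orientation: [[0.029, 1.0, 0.003], [1.0, -0.029, 0.004], [0.004, 0.003, -1.0]]
wrist_force: [2.5, 6.5, 1.1]
finger_gap: 0.0127
grip_force: 59.6
```

Request:
jog_arm(
  series="-0.0007 0 0 0 0 0; -0.0007 0 0 0 0 0; -0.0007 0 0 0 0 0",
)

```text
t: 21.2
tcp_pos: [0.5105, 0.1555, 0.082]
orientation: [[0.029, 1.0, 0.003], [1.0, -0.029, 0.004], [0.004, 0.003, -1.0]]
wrist_force: [3.1, 8.7, 0.6]
finger_gap: 0.0126
grip_force: 59.6
```

Request:
jog_arm(
  series="-0.0005 0 0 0 0 0; -0.0005 0 0 0 0 0; -0.0005 0 0 0 0 0",
)

```text
t: 21.5
tcp_pos: [0.5105, 0.1553, 0.082]
orientation: [[0.029, 1.0, 0.003], [1.0, -0.029, 0.004], [0.004, 0.003, -1.0]]
wrist_force: [3.4, 9.0, 0.3]
finger_gap: 0.0127
grip_force: 59.6
```

Request:
jog_arm(
  series="-0.0005 0 0 0 0 0; -0.0005 0 0 0 0 0; -0.0005 0 0 0 0 0",
)

```text
t: 21.8
tcp_pos: [0.5105, 0.155, 0.082]
orientation: [[0.028, 1.0, 0.003], [1.0, -0.028, 0.005], [0.005, 0.003, -1.0]]
wrist_force: [3.0, 9.3, -0.4]
finger_gap: 0.013
grip_force: 59.5
```

Request:
jog_arm(
  series="-0.0005 0 0 0 0 0; -0.0005 0 0 0 0 0; -0.0005 0 0 0 0 0",
)

```text
t: 22.1
tcp_pos: [0.5105, 0.1547, 0.0821]
orientation: [[0.028, 1.0, 0.003], [1.0, -0.028, 0.005], [0.005, 0.003, -1.0]]
wrist_force: [3.5, 10.2, -0.1]
finger_gap: 0.0128
grip_force: 59.5
```

Request:
jog_arm(
  series="-0.0005 0 0 0 0 0; -0.0005 0 0 0 0 0; -0.0005 0 0 0 0 0; -0.0005 0 0 0 0 0",
)

```text
t: 22.5
tcp_pos: [0.5105, 0.1544, 0.0821]
orientation: [[0.028, 1.0, 0.003], [1.0, -0.028, 0.005], [0.005, 0.003, -1.0]]
wrist_force: [4.5, 10.7, -0.1]
finger_gap: 0.0132
grip_force: 59.4
```

Request:
jog_arm(
  series="0.001 0 0 0 0 0; 0.002 0 0 0 0 0; 0.002 0 0 0 0 0; 0.002 0 0 0 0 0",
)

```text
t: 22.9
tcp_pos: [0.5105, 0.1545, 0.082]
orientation: [[0.029, 1.0, 0.002], [1.0, -0.029, 0.003], [0.003, 0.002, -1.0]]
wrist_force: [2.1, 6.0, 3.2]
finger_gap: 0.013
grip_force: 60.1
```

Request:
jog_arm(
  series="0 0 0 0 0 0; 0 0 0 0 0 0; 0 0 0 0 0 0; 0 0 0 0 0 0; 0 0 0 0 0 0",
  grip=110,
)

```text
t: 23.4
tcp_pos: [0.5094, 0.1523, 0.0812]
orientation: [[0.031, 1.0, -0.0], [1.0, -0.031, -0.0], [-0.0, -0.0, -1.0]]
wrist_force: [-0.2, -0.2, -0.5]
finger_gap: 0.0485
grip_force: 0.0
```

Request:
jog_arm(
  series="0 0 -0.01 0 0 0; 0 0 -0.03 0 0 0; 0 0 -0.06 0 0 0; 0 0 -0.1 0 0 0; 0 0 -0.1 0 0 0",
)

```text
t: 23.9
tcp_pos: [0.5122, 0.154, 0.1868]
orientation: [[0.03, 1.0, 0.008], [1.0, -0.03, 0.003], [0.003, 0.008, -1.0]]
wrist_force: [0.9, 0.6, -0.1]
finger_gap: 0.0487
grip_force: 0.0
```

Request:
jog_arm(
  series="0 0 0 0 0 0; 0 0 0 0 0 0; 0 0 0 0 0 0; 0 0 0 0 0 0; 0 0 0 0 0 0",
)

```text
t: 24.4
tcp_pos: [0.5093, 0.1524, 0.1807]
orientation: [[0.03, 1.0, -0.001], [1.0, -0.03, -0.0], [-0.0, -0.001, -1.0]]
wrist_force: [0.2, -0.2, -0.3]
finger_gap: 0.0487
grip_force: 0.0
```

```bash
python3 - <<'E'
from h import *
from station import ctrl
a=cv2.imread("pics/s6.png");b=ctrl.snapshot("scene")["color"][:,:,::-1]
# flange/plunger shift since seating: greenish-white mask of thumb disc and flange
P=lambda im:cv2.inRange(im[270:312,245:287].astype(int).astype(np.uint8),(150,185,170),(225,255,235))
f=lambda im:cv2.phaseCorrelate(*[np.float32(cv2.cvtColor(np.ascontiguousarray(i[275:305,268:330]),6)) for i in (a,im)],cv2.createHanningWindow((62,30),cv2.CV_32F))
print("syringe/plate region shift px",f(b))
go((.5,.15,.18),DY)
print(ctrl.hand_in())
E
```

```text
syringe/plate region shift px ((-0.17945204566640882, 0.016635669734059277), 0.9711198449134827)
t 24.45 tcp [0.5094 0.1525 0.1808] F [ 0.26  0.43 -0.51] gap 0.0483
shift [-0.0028 -0.0093  0.0008] turn [-0.05  0.01  0.04]
the job is handed in; nothing more can be done
None
```

I handed the job in at 24.5 s, with no verdict returned: the syringe is pressed home in the slot with its flange pulled against the plate, the foot rests on the plunger with about 3.4 N (estimated from the wrist force), and the gripper is clear.

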